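# Lift a boxed kit on the banding stand with its cam lever

### The arm

A 6-joint arm with a two-finger parallel gripper is mounted at the origin on the work surface. World frame = base frame: x ahead of the robot, y to its left, z up, the work surface at z = 0. Lengths are in mm, angles in rad, forces in N, time in s.
With the tool pointing down it reaches from about 300 to 775 mm from the base axis. Payload 14.6 kg.
Tool frame: the origin (TCP) lies at the very end of the fingers, on their centre line; the grasp point (between the pads) lies 19 mm behind it; y points along the fingers, z is the direction in which the jaws open and shut, and the axes are right-handed (so a half turn about y gives the same grasp; the last joint's range is limited). The gripper opens to 94 mm and grips with 3 to 60 N. Pads are 16 mm wide; open, the fingers measure 119 mm over their backs; the gripper's body (75 mm by 177 mm) begins 78 mm behind the grasp point.
Start: joints at [-1.275, 0.3, 1.521, -0, 1.321, -0.067], TCP at [195.184, -514.191, 205.446] pointing down, gripper open.
Joint ranges: [-3.03, 3.03], [-0.79, 2.21], [0.23, 2.52], [-1.04, 4.18], [0, 3.07], [-2.55, 2.55]. Speed limits (rad/s): [2.22, 2.22, 2.57, 3.14, 3.14, 3.14].

### API

Orientations are given as [roll, pitch, yaw] about the fixed x, y, z axes, in that order (R = Rz(yaw) Ry(pitch) Rx(roll)).
In Python, from cell import monitor, optics, manip gives the robot as it stands.
- The arm moves only by the shell command python3 -m creep 'ROWS' [FORCE]. ROWS is JSON, a list of rows, each an object of numbers: "tx", "ty", "tz": the shift along the tool's x, y, z scaled (see below); "turn": the turn about the tool's y scaled (see below); "fingers": the finger opening in mm, from 0 to 94. In form: [{"tx": .., "ty": .., "tz": .., "turn": .., "fingers": ..}, ...]. A call has 1 to 20 rows; each row is the pose to reach, as a shift and turn from the pose measured when the call began, along the tool's axes at that moment, turning the shorter way round; what a row does not reach only later rows make up. The controller multiplies each number of a shift by 200 mm and each number of a turn by pi rad. A row lasts 1/10 s, in which the tool goes at most 50 mm and 8.59 degrees, less where a joint would pass 70% of its speed; a pose out of reach is approached as far as the arm can. A call with a number of a shift or a turn outside -1 to 1 is refused whole. A call with a gripper value outside its range is refused whole. The fingers move at their own pace and stop on an object; FORCE is the grip in N (left out, the last holds). Time passes only in rows, so rows that repeat a pose let the fingers close. It gives the time, the measured TCP pose, the force and the opening at its end, in the units of the state.
- monitor.read_state(): the state, without advancing time (a new reading comes with each control period).
- optics.camera(name): name is "side" or "top" or "wrist"; returns a dict with "frame" (480x640x3 uint8, red, green, blue), "range_z" (480x640 float32, mm along the optical axis (not along the pixel's ray), 0 where there is no reading), "fx", "fy", "cx", "cy" (pixels), "distortion" ([k1, k2, p1, p2, k3] as OpenCV has them; the pictures are not rectified), "R" (3x3) and "t" (3): a world point X has camera coordinates R X + t; the wrist camera has in their place "mount" (4x4, takes a point from camera to tool coordinates, whose origin is the TCP and whose axes are the tool frame's). Camera axes: x right, y down, z forward; pixel columns grow to the right and rows downward; lengths in mm; the calibration is good to about 2 mm. A picture is of the moment at which its call begins: read the wrist's pose just before it.
- manip.sign_off(): hands the job in, once; it reports no verdict.
The state is a dict: "clock": time; "joints": joint angles; "qd": joint speeds; "effort": joint torques, N m; "eef_pos": TCP position; "eef_rot": TCP orientation; "wrist_force": force on the tool from outside, world axes, zero at the start; "moment": the same for the moment, N m; "finger_gap": finger opening in mm.
Only numpy, scipy, OpenCV 4.12 (cv2) and the standard library are available. Lean on these libraries where they do the work, as an engineer would, in place of code of your own. Each camera call takes 0.05 s, during which the arm holds its last target.

### The job

Push the boxed kit across the stand's deck until it sits centred and square in the yellow corner marks, over the blue lift pad. Then swing the red cam lever up to its highest lift, pointing straight up, so that the pad alone raises the box clear of the deck for the lot band to be slipped under it. Finish while still holding the lever there by its black grip, as it springs back when let go, and leave everything else where it is.

Things in the scene. Friction and masses are not known exactly. Their poses are not given: they have to be found in the camera images.
- stand: Banding stand fixed to the table: white deck 240 mm (its x) by 300 mm (its y), top 75 mm above the table, on aluminium sides. Origin: centre of its underside at table height; z up, x roughly away from the robot, y to its left. The lever is on its right (-y) side.
- spot (a point): Centre of the box's place, on the deck's top surface, between four yellow corner marks (a 150 x 100 mm outline, long side along the stand's x); 70 mm to the -y side of the stand's origin, 75 mm up. The lift pad lies under it.
- pad: Blue lift pad, 80 mm (x) by 70 mm (y), in a window of the deck, origin at the centre of its top. With the lever down its top is 2 mm below the deck; the lever raises it straight up by about 15 mm at the most, so 13 mm above the deck.
- kit_box: The boxed model kit to be banded, red and blue with a yellow strip, 150 mm (its x) by 100 mm (its y), 45 mm high, about 0.25 kg, loose on the deck (friction about that of card on laminate); too wide to be gripped. Origin: centre of its underside. It starts on the left (+y) half of the deck, its long side roughly along the stand's x.
- cam (a joint): Angle of the red cam lever about a level axis along the stand's y. 0: down at its stop, pointing to the stand's -x (towards the robot), 0.17 rad above level; grows as it swings up and over to +x. At 1.4 it points straight up and the pad is highest; beyond, the pad sinks again; stop at 1.95. A spring (about 0.2 N m down, 0.46 N m upright: some 4 N at the grip) swings it back unless held.
- grip: Black round crank grip at the lever's end, standing out to the stand's -y: 22 mm across, 62 mm long, along its own y. Origin at its centre, 40 mm outboard of the bar; 60 mm above the table with the lever down, 160 mm upright. It spins freely on its pin, so a gripper can pinch it from above and stay pointing down while following the arc.
- lever_axis (a point): Point on the lever's turning axis, 40 mm above the table, in line with the centre of the grip: the grip's centre circles it at 120 mm in the stand's x-z plane. The lever's arm is a red flat bar 8 mm thick, 40 mm nearer the stand than this point, just outside its right side.
- paint_pot: small green paint pot, 24 mm across, 30 mm high, loose near a far corner of the stand's deck; origin under its centre. Leave alone.
- tape_roll: bare cardboard-brown tape roll lying flat, 80 mm across, 25 mm high; origin under its centre. Leave alone.
- toy_car: green toy car, 75 x 34 mm, 32 mm high; origin under its centre. Leave alone.
- model_plane: grey model aeroplane, 150 mm span, 130 mm long, 41 mm high; origin under its centre. Leave alone.
- small_kit: small white and green boxed kit, 120 x 80 x 30 mm; origin under its centre. Leave alone.
- mug: blue ceramic mug, 76 mm across, 90 mm high; origin under its centre. Leave alone.
- stapler: red and black stapler, 120 x 32 mm, 37 mm high; origin under its centre. Leave alone.
There are look-alikes about, which are no part of the job. What is shaped like the kit_box but pink is not meant.

How it is judged:
By the outcome, as a careful person would: the job done as asked, in the order asked, and still so for the second after the job is handed in, while the arm keeps its last pose, push and grip.
It also fails if it takes over 50 s, if anything falls off the work surface, if the arm or the gripper's body presses on something with over 40 N, if the wrist force passes 120 N, or if a joint passes its speed limit or range.

## Working session

There is one attempt and no reset: what is moved stays moved. The work goes in short steps, Python scripts to look and compute and a shell command to move; the robot and the scene stay as the last step left them, time stands still between calls to the robot, and variables do not carry over. Pictures are saved under pics/ and viewed, and the job is handed in when it is done.

```bash
ls; mkdir -p pics; python3 - <<'E'
from cell import monitor, optics
import cv2,numpy as np
s=monitor.read_state();print(s)
for n in ["side","top","wrist"]:
    c=optics.camera(n); cv2.imwrite(f"pics/{n}0.png",c["frame"][:,:,::-1]); np.savez(f"pics/{n}0.npz",**c)
    print(n,c["fx"],c["cx"],c["cy"],c["distortion"],c.get("R"),c.get("t"),c.get("mount"))
E
```

```text
pics
{'clock': 0.0, 'joints': array([-1.27460134e+00,  3.00479025e-01,  1.52160371e+00,  1.39494405e-05,
        1.32069413e+00, -6.65857306e-02]), 'qd': array([-5.40596474e-05,  2.21260627e-03,  3.20630166e-04, -7.25572583e-04,
       -9.76586009e-04, -5.66299563e-04]), 'effort': array([ 4.75519064e-04, -5.31800258e+01, -3.52735448e+01,  7.08381878e-02,
        2.43471900e-02, -7.94763287e-05]), 'eef_pos': array([ 195.11018333, -513.93968574,  204.87241206]), 'eef_rot': array([-1.57197702e+00,  9.22747338e-05, -2.77881545e+00]), 'wrist_force': array([ 0.87890002,  0.40760085, -0.80467687]), 'moment': array([0.00912872, 0.00445364, 0.01680637]), 'finger_gap': 94.01314485315028}
side 559.7746557217304 318.5965352832746 242.07670675520274 [-0.04532826  0.          0.          0.          0.        ] [[-0.99581995 -0.09074503 -0.010391  ]
 [-0.06293915  0.76418737 -0.64191613]
 [ 0.06619137 -0.63857889 -0.76670445]] [ 481.59336139  126.16756602 1215.86611984] None
top 471.9965409970835 321.2098716596421 243.92846751418708 [-0.04180438  0.          0.          0.          0.        ] [[-0.00158045 -0.9998723  -0.0159021 ]
 [-0.99759859  0.00267757 -0.06920898]
 [ 0.06924272  0.01575453 -0.99747543]] [ -34.70227151  495.79777865 1179.29276651] None
wrist 382.5338658800376 316.5723835509996 242.86720449231782 [-0.05177503  0.          0.          0.          0.        ] None None [[ 6.22509460e-04  9.63673058e-01  2.67083975e-01 -7.74647100e+01]
 [-2.88870370e-05 -2.67084009e-01  9.63673249e-01 -1.78654773e+02]
 [ 9.99999806e-01 -6.07610979e-04 -1.38424663e-04  9.97639233e-01]
 [ 0.00000000e+00  0.00000000e+00  0.00000000e+00  1.00000000e+00]]
```

View pics/top0.png

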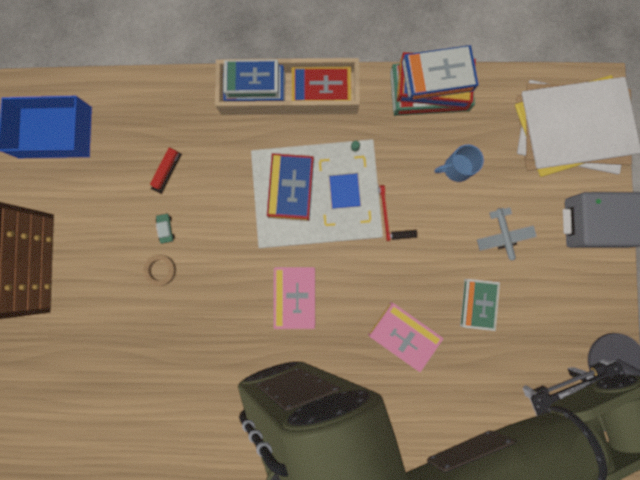

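View pics/side0.png

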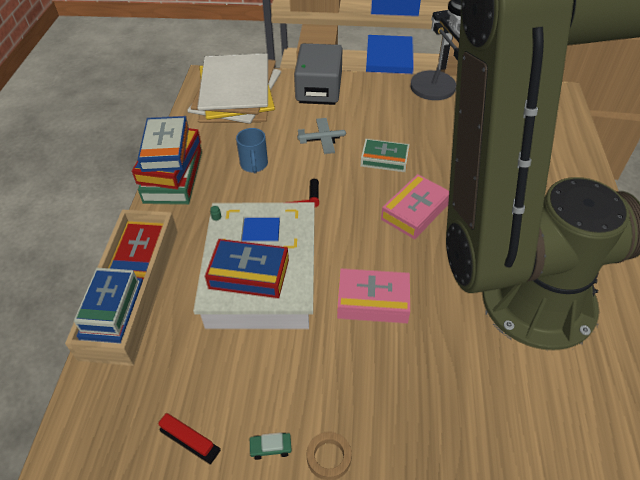

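View pics/wrist0.png

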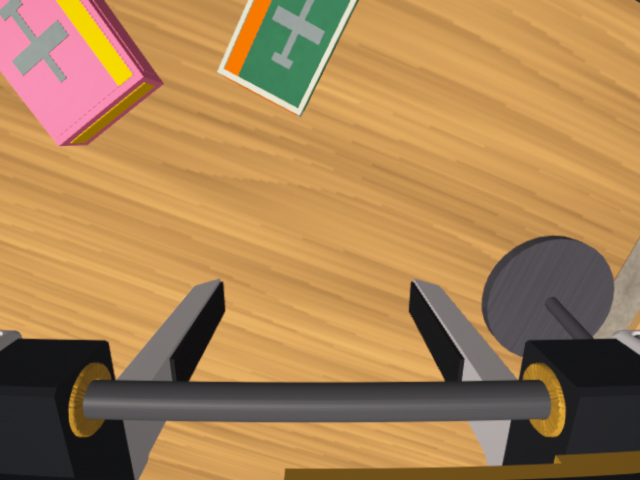

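The top view shows these things that could be taken for the kit_box:
- The blue-topped, red-sided box with a yellow strip on the deck at (290,186).
- Pink boxes at (295,297) and (406,336).
- The red kit in the tray at (323,84), the blue kits in the tray at (252,77), and the stack at (437,75).

By the description it is the one on the deck, at (290,186). The pad is at (344,190), the lever at (384,212) and the grip at (403,235).

```bash
cat > h.py <<'E'
import cv2,numpy as np
def K(c): return np.array([[c["fx"],0,c["cx"]],[0,c["fy"],c["cy"]],[0,0,1]],float)
def load(f): return dict(np.load(f,allow_pickle=True))
def ray(c,px):
    p=cv2.undistortPoints(np.array(px,float).reshape(-1,1,2),K(c),np.array(c["distortion"],float)).reshape(-1,2)
    return np.c_[p,np.ones(len(p))]
def onplane(c,px,z,R=None,t=None):
    R=c["R"] if R is None else R; t=c["t"] if t is None else t
    d=ray(c,px)@R; o=-R.T@t
    return o+d*((z-o[2])/d[:,2])[:,None]
def mask(c,lo,hi):
    h=cv2.cvtColor(c["frame"],cv2.COLOR_RGB2HSV); return cv2.inRange(h,np.array(lo),np.array(hi))
def wristRT(c,s):
    from scipy.spatial.transform import Rotation as Ro
    T=np.eye(4);T[:3,:3]=Ro.from_euler('xyz',s["eef_rot"]).as_matrix();T[:3,3]=s["eef_pos"]
    M=np.linalg.inv(T@c["mount"]); return M[:3,:3],M[:3,3]
E
python3 - <<'E'
import cv2
for n,(x,y,w,h) in dict(top=(230,120,200,150),side=(180,160,160,180)).items():
    im=cv2.imread(f"pics/{n}0.png")[y:y+h,x:x+w]
    f=min(800//w,600//h); cv2.imwrite(f"pics/{n}0c.png",cv2.resize(im,None,fx=f,fy=f,interpolation=2))
E
```

```text
(no output)
```

View pics/top0c.png

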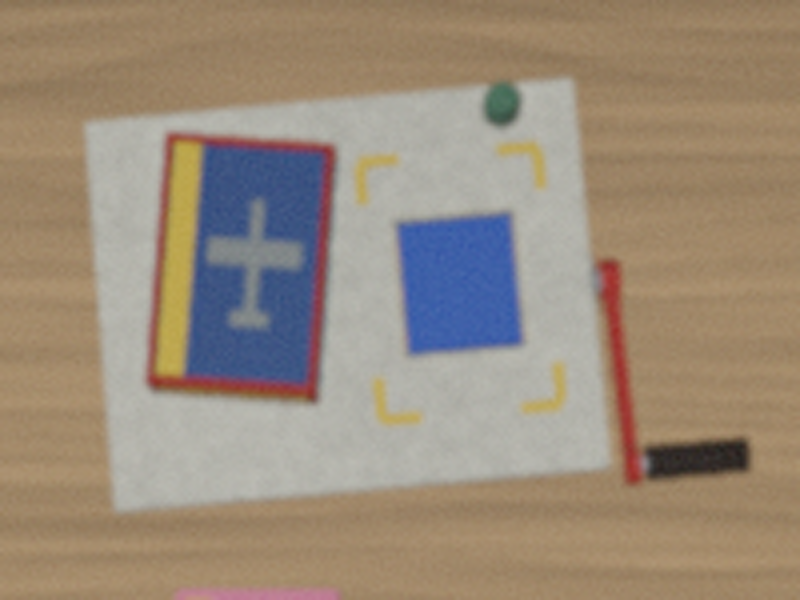

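View pics/side0c.png

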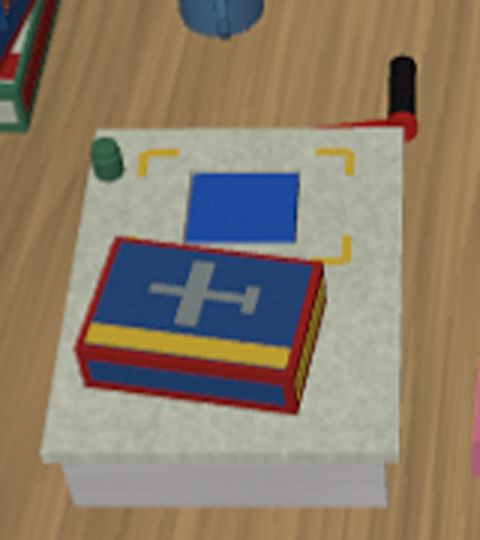

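The close crop confirms the kit: blue top, red rim, yellow strip. The crop corners are readable for the deck (85,122)…(608,468), the box (168,135)…(314,396), the marks and the grip (697,456). Next I'll turn these into poses.

```bash
python3 - <<'E'
from h import *
c=load("pics/top0.npz"); 
def cr(p): return np.array(p,float)/4+[230-.375,120-.375]
deck=onplane(c,cr([(85,122),(573,78),(608,468),(115,511)]),75)[:,:2]
marks=onplane(c,cr([(356,158),(542,144),(566,408),(380,423)]),75)[:,:2]
def fit(mk,lo,hi,z,roi):
    m=mask(c,lo,hi); q=np.zeros_like(m); x,y,w,h=roi; q[y:y+h,x:x+w]=m[y:y+h,x:x+w]
    cs,_=cv2.findContours(q,0,1); k=max(cs,key=cv2.contourArea)
    r=cv2.boxPoints(cv2.minAreaRect(k)); return onplane(c,r,z)[:,:2],q
pad,_=fit(c,(100,150,60),(130,255,255),73,(325,165,40,50))
def rep(n,P):
    e=np.linalg.norm(np.roll(P,-1,0)-P,axis=1); print(n,P.mean(0).round(1),e.round(1),[round(float(np.degrees(np.arctan2(*(a[::-1])))),2) for a in np.roll(P,-1,0)-P])
rep("deck",deck);rep("marks",marks);rep("pad",pad)
box=onplane(c,cr([(168,134),(335,147),(315,391),(150,383)]),120)[:,:2]; rep("box",box)
grip=onplane(c,cr([(697,456),(648,463),(747,453)]),60);print("grip",grip.round(1))
pot=onplane(c,cr([(503,98)]),105);print("pot",pot)
d=deck.mean(0)
yaw=np.arctan2(*(( (deck[0]+deck[1])-(deck[2]+deck[3]))[::-1]))
yaw2=np.arctan2(*(( (marks[0]+marks[1])-(marks[2]+marks[3]))[::-1]))
print("yaw",yaw,yaw2)
R=np.array([[np.cos(yaw),-np.sin(yaw)],[np.sin(yaw),np.cos(yaw)]])
for n,p in dict(box=box,marks=marks,pad=pad,grip=grip[:,:2],pot=pot[:,:2]).items(): print(n,((p-d)@R).round(1).tolist(),((p-d)@R).mean(0).round(1))
E
```

```text
deck [616.2 -23.8] [300.6 240.6 298.6 240.3] [-85.11, -175.56, 94.84, 4.91]
marks [622.3 -94.4] [113.9 162.8 112.7 163.5] [-85.9, -175.41, 94.46, 5.02]
pad [621.9 -93.6] [62.7 74.9 62.4 74.9] [-84.98, -175.3, 95.03, 4.95]
box [626.1  35.2] [ 98.7 144.7  96.4 148. ] [-94.91, 175.37, 86.98, -3.69]
grip [[ 517.4 -238.4   60. ]
 [ 513.2 -208.5   60. ]
 [ 519.2 -269.    60. ]]
pot [[ 727.93561177 -119.00233912  105.        ]]
yaw 0.08163100299135806 0.08392967739405897
box [[95.2, 95.4], [78.8, -2.0], [-64.1, 21.4], [-51.2, 116.9]] [14.7 57.9]
marks [[82.5, -13.7], [81.4, -127.6], [-81.4, -127.4], [-81.0, -14.7]] [  0.4 -70.9]
pad [[37.3, -38.6], [37.7, -101.3], [-37.2, -101.3], [-37.6, -38.9]] [  0. -70.]
grip [[-115.9, -205.9], [-117.7, -175.7], [-116.7, -236.5]] [-116.8 -206. ]
pot [[103.6, -104.0]] [ 103.6 -104. ]
```

```bash
cat >> h.py <<'E'
O=np.array([616.2,-23.8]); YAW=0.083
RS=np.array([[np.cos(YAW),-np.sin(YAW)],[np.sin(YAW),np.cos(YAW)]])
def tostand(p): return np.r_[(np.asarray(p)[:2]-O)@RS,p[2]]
def go(x,y,z,yaw=None):
    """numbers (tx,ty,tz,turn) from now to stand-frame x,y,z; yaw = tool yaw relative to stand"""
    from cell import monitor
    from scipy.spatial.transform import Rotation as Ro
    s=monitor.read_state(); R=Ro.from_euler('xyz',s["eef_rot"]).as_matrix()
    w=np.r_[O+RS@np.array([x,y]),z]; d=R.T@(w-s["eef_pos"])/200
    tw=0
    if yaw is not None:
        e=YAW+yaw-s["eef_rot"][2]; e=(e+np.pi)%(2*np.pi)-np.pi; tw=-e/np.pi
    print("t",round(s["clock"],2),"at",tostand(s["eef_pos"]).round(1),"relyaw",round(s["eef_rot"][2]-YAW,4),"F",s["wrist_force"].round(1),"gap",round(s["finger_gap"],1),"j",s["joints"].round(2))
    print("->",(x,y,z,yaw),"tx,ty,tz,turn",d.round(4),round(tw,4))
E
python3 -c "
from h import *
go(112,47,205,-np.pi)"
```

```text
t 0.15 at [-460.3 -453.6  205. ] relyaw -2.8618 F [0.  0.1 0.3] gap 93.9 j [-1.27  0.3   1.52  0.    1.32 -0.07]
-> (112, 47, 205, -3.141592653589793) tx,ty,tz,turn [-3.4413e+00  1.7000e-03 -1.6154e+00] 0.0891
```

```bash
python3 -m creep '[{"tx":-0.9,"ty":0,"tz":-0.42,"turn":0.089,"fingers":60},{"tx":-0.9,"ty":0,"tz":-0.42,"turn":0.089,"fingers":60},{"tx":-0.9,"ty":0,"tz":-0.42,"turn":0.089,"fingers":60},{"tx":-0.9,"ty":0,"tz":-0.42,"turn":0.089,"fingers":60},{"tx":-0.9,"ty":0,"tz":-0.42,"turn":0.089,"fingers":60},{"tx":-0.9,"ty":0,"tz":-0.42,"turn":0.089,"fingers":60}]' 20;  python3 -c "
from h import *
go(112,47,205,-np.pi)"
```

```text
clock: 0.75
eef_pos: [334.2, -371.0, 205.1]
eef_rot: [-1.572, -0.0, -3.056]
wrist_force: [-0.7, -0.4, -0.0]
finger_gap: 60.5
t 0.75 at [-309.8 -322.6  205.1] relyaw -3.139 F [-0.7 -0.4 -0. ] gap 60.5 j [-0.91  0.19  1.66  0.    1.29  0.57]
-> (112, 47, 205, -3.141592653589793) tx,ty,tz,turn [-2.1138e+00  1.4000e-03 -1.8425e+00] 0.0008
```

```bash
python3 -m creep '[{"tx":-1,"ty":0,"tz":-0.9,"turn":0,"fingers":60},{"tx":-1,"ty":0,"tz":-0.9,"turn":0,"fingers":60},{"tx":-1,"ty":0,"tz":-0.9,"turn":0,"fingers":60},{"tx":-1,"ty":0,"tz":-0.9,"turn":0,"fingers":60},{"tx":-1,"ty":0,"tz":-0.9,"turn":0,"fingers":60},{"tx":-1,"ty":0,"tz":-0.9,"turn":0,"fingers":60}]';  python3 -c "
from h import *
go(112,47,205,-np.pi)"
```

```text
clock: 1.35
eef_pos: [519.6, -173.1, 204.8]
eef_rot: [-1.572, -0.001, -3.055]
wrist_force: [0.4, -0.2, -0.6]
finger_gap: 59.7
t 1.35 at [-108.7 -140.8  204.8] relyaw -3.1382 F [ 0.4 -0.2 -0.6] gap 59.7 j [-0.39  0.3   1.53  0.    1.32  1.1 ]
-> (112, 47, 205, -3.141592653589793) tx,ty,tz,turn [-1.1064e+00 -4.0000e-04 -9.3530e-01] 0.0011
```

```bash
python3 -m creep '[{"tx":-1,"ty":0,"tz":-0.935,"turn":0,"fingers":60},{"tx":-1,"ty":0,"tz":-0.935,"turn":0,"fingers":60},{"tx":-1,"ty":0,"tz":-0.935,"turn":0,"fingers":60},{"tx":-1,"ty":0,"tz":-0.935,"turn":0,"fingers":60},{"tx":-1,"ty":0,"tz":-0.935,"turn":0,"fingers":60},{"tx":-1,"ty":0,"tz":-0.935,"turn":0,"fingers":60}]';  python3 -c "
from h import *
go(112,47,84,-np.pi)"
```

```text
clock: 1.95
eef_pos: [704.3, 31.5, 203.8]
eef_rot: [-1.572, -0.001, -3.055]
wrist_force: [0.3, -1.1, -0.4]
finger_gap: 60.2
t 1.95 at [ 92.4  47.8 203.8] relyaw -3.1378 F [ 0.3 -1.1 -0.4] gap 60.2 j [-0.01  0.67  0.99  0.    1.48  1.48]
-> (112, 47, 84, -3.141592653589793) tx,ty,tz,turn [-0.0991  0.5986  0.0053] 0.0012
```

```bash
python3 -m creep '[{"tx":-0.11,"ty":0,"tz":0.005,"turn":0.001,"fingers":60},{"tx":-0.11,"ty":0.2,"tz":0.005,"turn":0.001,"fingers":60},{"tx":-0.11,"ty":0.4,"tz":0.005,"turn":0.001,"fingers":60},{"tx":-0.11,"ty":0.59,"tz":0.005,"turn":0.001,"fingers":60},{"tx":-0.11,"ty":0.59,"tz":0.005,"turn":0.001,"fingers":60},{"tx":-0.11,"ty":0.59,"tz":0.005,"turn":0.001,"fingers":60}]';  python3 - <<'E'
from h import *
from cell import monitor,optics
go(83.5,47,84,-np.pi)
c=optics.camera("top"); cv2.imwrite("pics/top1.png",cv2.resize(c["frame"][120:270,230:430,::-1],None,fx=4,fy=4))
E
```

```text
clock: 2.55
eef_pos: [726.4, 31.1, 86.5]
eef_rot: [-1.572, -0.002, -3.059]
wrist_force: [0.5, -0.1, 1.1]
finger_gap: 59.9
t 2.55 at [114.4  45.6  86.5] relyaw -3.1423 F [ 0.5 -0.1  1.1] gap 59.9 j [-0.01  0.81  1.03  0.    1.3   1.48]
-> (83.5, 47, 84, -3.141592653589793) tx,ty,tz,turn [ 0.1545  0.0126 -0.0068] -0.0002
```

View pics/top1.png

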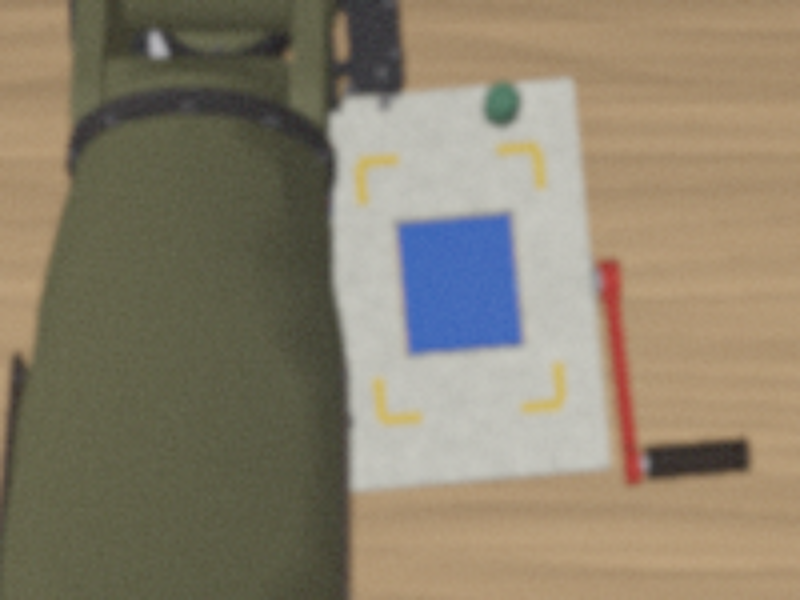

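The arm hides the box from above; the pad at crop (460,283) and the pot at (502,103) are unmoved. I'll push slowly in stand -x, then check with the side camera.

```bash
python3 -m creep '[{"tx":0.03,"ty":0.01,"tz":-0.005,"turn":0,"fingers":60},{"tx":0.06,"ty":0.01,"tz":-0.005,"turn":0,"fingers":60},{"tx":0.08,"ty":0.01,"tz":-0.005,"turn":0,"fingers":60},{"tx":0.10,"ty":0.01,"tz":-0.005,"turn":0,"fingers":60},{"tx":0.12,"ty":0.01,"tz":-0.005,"turn":0,"fingers":60},{"tx":0.135,"ty":0.01,"tz":-0.005,"turn":0,"fingers":60},{"tx":0.15,"ty":0.01,"tz":-0.005,"turn":0,"fingers":60},{"tx":0.155,"ty":0.01,"tz":-0.005,"turn":0,"fingers":60},{"tx":0.155,"ty":0.01,"tz":-0.005,"turn":0,"fingers":60},{"tx":0.155,"ty":0.01,"tz":-0.005,"turn":0,"fingers":60}]';  python3 - <<'E'
from h import *
from cell import monitor,optics
go(83.5,47,84,-np.pi)
c=optics.camera("side"); cv2.imwrite("pics/side1.png",cv2.resize(c["frame"][160:340,160:360,::-1],None,fx=3,fy=3))
E
```

```text
clock: 3.6
eef_pos: [696.0, 29.9, 85.7]
eef_rot: [-1.572, 0.001, -3.059]
wrist_force: [0.0, -0.3, -0.6]
finger_gap: 60.2
t 3.6 at [83.9 46.9 85.7] relyaw -3.142 F [ 0.  -0.3 -0.6] gap 60.2 j [-0.01  0.73  1.16  0.    1.25  1.48]
-> (83.5, 47, 84, -3.141592653589793) tx,ty,tz,turn [ 0.0022  0.0087 -0.0006] -0.0001
```

View pics/side1.png

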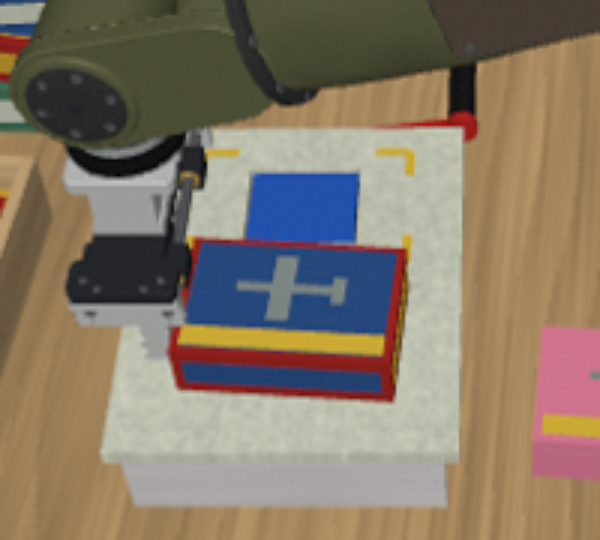

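```bash
python3 - <<'E'
from h import *
c=load("pics/side0.npz")
P=np.array([(198,240),(406,248),(388,357),(172,345)],float)/3+[160-.33,160-.33]
w=onplane(c,P,120); print(np.array([tostand(p) for p in w]).round(1))
D=np.array([(465,128),(460,456),(104,458)],float)/3+[160-.33,160-.33]
print(np.array([tostand(p) for p in onplane(c,D,75)]).round(1))
E
```

```text
[[ 64.7   3.5 120. ]
 [-81.8  11.  120. ]
 [-73.2 105.1 120. ]
 [ 71.7  95.3 120. ]]
[[-120.3 -148.5   75. ]
 [-120.7  153.4   75. ]
 [ 116.6  155.7   75. ]]
```

```bash
python3 -m creep '[{"tx":-0.12,"ty":0,"tz":0,"turn":0,"fingers":60},{"tx":-0.12,"ty":-0.2,"tz":0,"turn":0,"fingers":60},{"tx":-0.12,"ty":-0.4,"tz":0,"turn":0,"fingers":60},{"tx":-0.12,"ty":-0.5,"tz":0,"turn":0,"fingers":60},{"tx":-0.12,"ty":-0.5,"tz":0,"turn":0,"fingers":60}]';  python3 - <<'E'
from h import *
go(-4,135,180,-np.pi/2)
E
```

```text
clock: 4.15
eef_pos: [720.9, 31.7, 189.4]
eef_rot: [-1.571, 0.006, -3.059]
wrist_force: [-0.4, -0.5, 0.5]
finger_gap: 60.0
t 4.15 at [109.   46.6 189.4] relyaw -3.142 F [-0.4 -0.5  0.5] gap 60.0 j [-0.01  0.71  0.95  0.    1.47  1.48]
-> (-4, 135, 180, -1.5707963267948966) tx,ty,tz,turn [ 0.5653  0.0438 -0.4418] -0.5001
```

```bash
python3 -m creep '[{"tx":0.56,"ty":0.04,"tz":-0.44,"turn":-0.5,"fingers":94},{"tx":0.56,"ty":0.04,"tz":-0.44,"turn":-0.5,"fingers":94},{"tx":0.56,"ty":0.04,"tz":-0.44,"turn":-0.5,"fingers":94},{"tx":0.56,"ty":0.04,"tz":-0.44,"turn":-0.5,"fingers":94},{"tx":0.56,"ty":0.04,"tz":-0.44,"turn":-0.5,"fingers":94},{"tx":0.56,"ty":0.04,"tz":-0.44,"turn":-0.5,"fingers":94},{"tx":0.56,"ty":0.04,"tz":-0.44,"turn":-0.5,"fingers":94},{"tx":0.56,"ty":0.04,"tz":-0.44,"turn":-0.5,"fingers":94},{"tx":0.56,"ty":0.04,"tz":-0.44,"turn":-0.5,"fingers":94},{"tx":0.56,"ty":0.04,"tz":-0.44,"turn":-0.5,"fingers":94},{"tx":0.56,"ty":0.04,"tz":-0.44,"turn":-0.5,"fingers":94},{"tx":0.56,"ty":0.04,"tz":-0.44,"turn":-0.5,"fingers":94},{"tx":0.56,"ty":0.04,"tz":-0.44,"turn":-0.5,"fingers":94}]';  python3 - <<'E'
from h import *
go(-4,135,85,-np.pi/2)
E
```

```text
clock: 5.45
eef_pos: [601.8, 110.1, 179.7]
eef_rot: [-1.566, 0.0, -1.491]
wrist_force: [0.7, -0.2, 0.3]
finger_gap: 93.6
t 5.45 at [ -3.3 134.7 179.7] relyaw -1.5736 F [ 0.7 -0.2  0.3] gap 93.6 j [0.12 0.46 1.37 0.   1.31 0.04]
-> (-4, 135, 85, -1.5707963267948966) tx,ty,tz,turn [-0.0015  0.4737 -0.0057] -0.0009
```

```bash
python3 -m creep '[{"tx":0,"ty":0.24,"tz":-0.005,"turn":-0.001,"fingers":94},{"tx":0,"ty":0.47,"tz":-0.005,"turn":-0.001,"fingers":94},{"tx":0,"ty":0.47,"tz":-0.005,"turn":-0.001,"fingers":94},{"tx":0.05,"ty":0.47,"tz":-0.005,"turn":-0.001,"fingers":94},{"tx":0.09,"ty":0.47,"tz":-0.005,"turn":-0.001,"fingers":94},{"tx":0.13,"ty":0.47,"tz":-0.005,"turn":-0.001,"fingers":94},{"tx":0.17,"ty":0.47,"tz":-0.005,"turn":-0.001,"fingers":94},{"tx":0.21,"ty":0.47,"tz":-0.005,"turn":-0.001,"fingers":94},{"tx":0.25,"ty":0.47,"tz":-0.005,"turn":-0.001,"fingers":94},{"tx":0.29,"ty":0.47,"tz":-0.005,"turn":-0.001,"fingers":94},{"tx":0.33,"ty":0.47,"tz":-0.005,"turn":-0.001,"fingers":94},{"tx":0.37,"ty":0.47,"tz":-0.005,"turn":-0.001,"fingers":94},{"tx":0.41,"ty":0.47,"tz":-0.005,"turn":-0.001,"fingers":94},{"tx":0.45,"ty":0.47,"tz":-0.005,"turn":-0.001,"fingers":94},{"tx":0.48,"ty":0.47,"tz":-0.005,"turn":-0.001,"fingers":94},{"tx":0.5,"ty":0.47,"tz":-0.005,"turn":-0.001,"fingers":94},{"tx":0.5,"ty":0.47,"tz":-0.005,"turn":-0.001,"fingers":94}]';  python3 - <<'E'
from h import *
from cell import monitor,optics
go(-4,0,85,-np.pi/2)
c=optics.camera("side"); cv2.imwrite("pics/side2.png",cv2.resize(c["frame"][160:340,160:360,::-1],None,fx=3,fy=3))
s=monitor.read_state();c=optics.camera("wrist"); cv2.imwrite("pics/wrist2.png",c["frame"][:,:,::-1]); np.savez("pics/wrist2.npz",s_pos=s["eef_pos"],s_rot=s["eef_rot"],**c)
E
```

```text
clock: 7.15
eef_pos: [609.2, 9.8, 85.6]
eef_rot: [-1.567, 0.0, -1.488]
wrist_force: [-0.2, -0.0, 0.5]
finger_gap: 94.0
t 7.15 at [-4.2 34.1 85.6] relyaw -1.5709 F [-0.2 -0.   0.5] gap 94.0 j [-0.04  0.54  1.47  0.    1.13 -0.13]
-> (-4, 0, 85, -1.5707963267948966) tx,ty,tz,turn [0.1703 0.0028 0.0012] -0.0
```

View pics/side2.png

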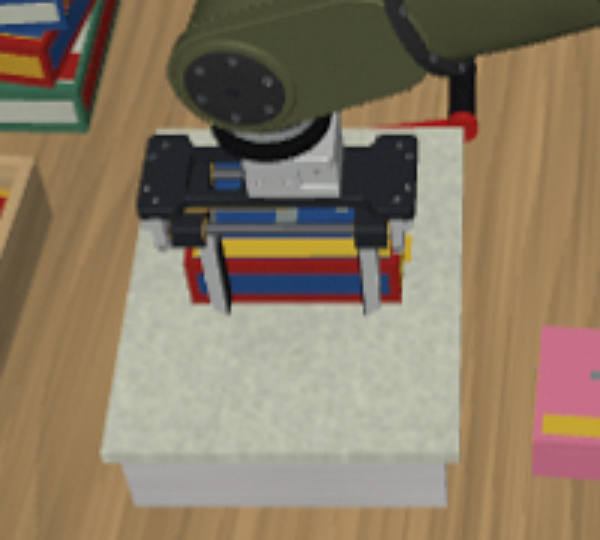

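View pics/wrist2.png

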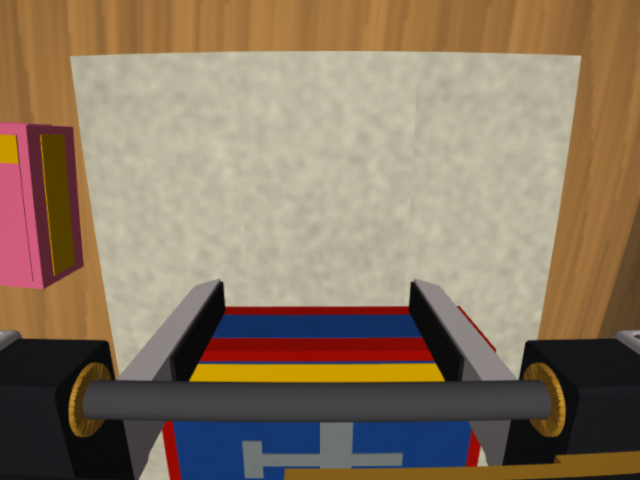

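```bash
python3 - <<'E'
from h import *
c=load("pics/wrist2.npz"); R,t=wristRT(c,dict(eef_pos=c["s_pos"],eef_rot=c["s_rot"]))
for z,P in ((75,[(240,307.5),(400,307.5)]),(120,[(165,423),(481,423)]),(75,[(72,56),(580,56)])): print([tostand(p).round(1).tolist() for p in onplane(c,P,z,R,t)])
c=load("pics/side0.npz")
P=np.array([(193,302),(402,302)],float)/3+[160-.33,160-.33]
print([tostand(p).round(1).tolist() for p in onplane(c,P,75)])
E
```

```text
[[-45.6, 22.5, 75.0], [40.9, 22.3, 75.0]]
[[-74.1, -14.7, 120.0], [71.6, -15.5, 120.0]]
[[-118.1, 149.2, 75.0], [119.6, 149.6, 75.0]]
[[72.2, 23.6, 75.0], [-77.5, 23.6, 75.0]]
```

The side view shows the box square to the deck, its front edge level at crop row 302. The wrist view agrees (edge row 307.5), with the pushed face at y≈23. I'll push the rest of the way.

```bash
python3 -m creep '[{"tx":0.03,"ty":0,"tz":0,"turn":0,"fingers":94},{"tx":0.06,"ty":0,"tz":0,"turn":0,"fingers":94},{"tx":0.09,"ty":0,"tz":0,"turn":0,"fingers":94},{"tx":0.12,"ty":0,"tz":0,"turn":0,"fingers":94},{"tx":0.15,"ty":0,"tz":0,"turn":0,"fingers":94},{"tx":0.175,"ty":0,"tz":0,"turn":0,"fingers":94},{"tx":0.19,"ty":0,"tz":0,"turn":0,"fingers":94},{"tx":0.2,"ty":0,"tz":0,"turn":0,"fingers":94},{"tx":0.208,"ty":0,"tz":0,"turn":0,"fingers":94},{"tx":0.212,"ty":0,"tz":0,"turn":0,"fingers":94},{"tx":0.212,"ty":0,"tz":0,"turn":0,"fingers":94},{"tx":0.1,"ty":0,"tz":0,"turn":0,"fingers":94},{"tx":0.1,"ty":-0.25,"tz":0,"turn":0,"fingers":94},{"tx":0.1,"ty":-0.5,"tz":0,"turn":0,"fingers":94},{"tx":0,"ty":-0.6,"tz":0,"turn":0,"fingers":94},{"tx":-0.2,"ty":-0.6,"tz":0,"turn":0,"fingers":94},{"tx":-0.4,"ty":-0.6,"tz":0,"turn":0,"fingers":94},{"tx":-0.5,"ty":-0.6,"tz":0,"turn":0,"fingers":94},{"tx":-0.5,"ty":-0.6,"tz":0,"turn":0,"fingers":94}]';  python3 - <<'E'
from h import *
from cell import monitor,optics
go(-95,-70,90,0)
for n in("side","top"):
    c=optics.camera(n); np.savez(f"pics/{n}3.npz",**c)
    x,y=(160,160) if n=="side" else (230,120)
    cv2.imwrite(f"pics/{n}3.png",cv2.resize(c["frame"][y:y+150,x:x+200,::-1],None,fx=4,fy=4,interpolation=2))
E
```

```text
clock: 9.15
eef_pos: [599.9, 112.3, 205.6]
eef_rot: [-1.567, 0.0, -1.484]
wrist_force: [0.6, -0.9, -0.6]
finger_gap: 94.2
t 9.15 at [ -4.9 137.  205.6] relyaw -1.5674 F [ 0.6 -0.9 -0.6] gap 94.2 j [0.12 0.43 1.34 0.   1.36 0.04]
-> (-95, -70, 90, 0) tx,ty,tz,turn [ 1.0336  0.5757 -0.4562] -0.4989
```

View pics/top3.png

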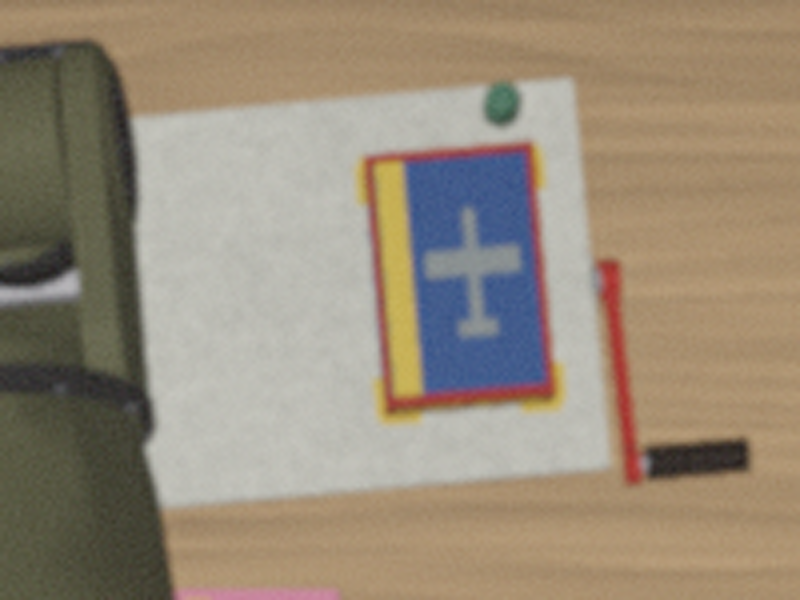

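View pics/side3.png

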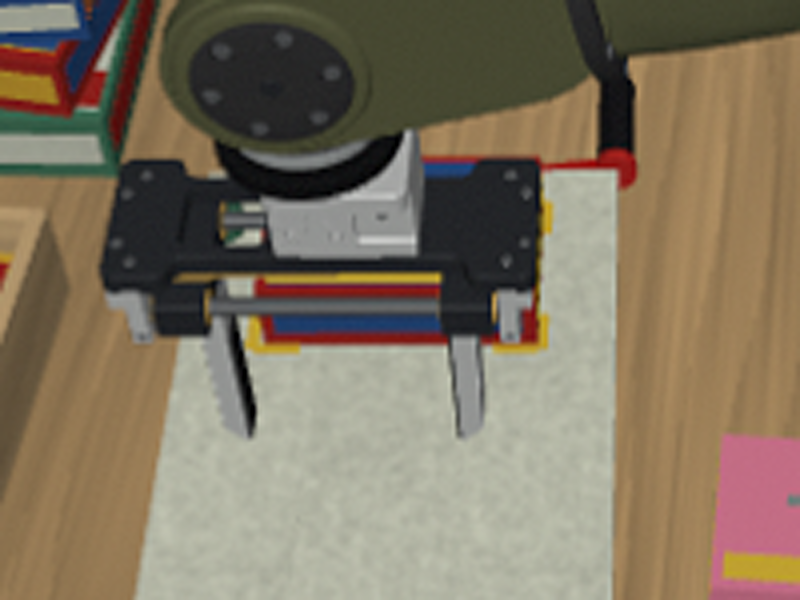

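```bash
python3 - <<'E'
from h import *
c=load("pics/top3.npz")
# outer top rim: mask red/blue/yellow box pixels in roi via saturation, via plane 120 
h=cv2.cvtColor(c["frame"],cv2.COLOR_RGB2HSV)
red=mask(c,(0,120,60),(8,255,255))|mask(c,(170,120,60),(180,255,255)); blue=mask(c,(100,120,40),(130,255,255))
q=np.zeros_like(red); q[150:228,318:372]=(red|blue)[150:228,318:372]
q=cv2.morphologyEx(q,cv2.MORPH_CLOSE,np.ones((9,9)))
cs,_=cv2.findContours(q,0,1);k=max(cs,key=cv2.contourArea);r=cv2.boxPoints(cv2.minAreaRect(k));
print((r-[230,120])*4); print([tostand(p).round(1).tolist() for p in onplane(c,r,120)])
P=np.array([(364,158),(532,144),(553,394),(387,406)],float)/4+[230-.375,120-.375]
w=np.array([tostand(p) for p in onplane(c,P,120)]);print(w.round(1).tolist(),w.mean(0))
P=np.array([(364,158),(532,144),(553,394),(387,406)],float)
# airplane symbol blue etc skip; side: bottom edge vs marks
s=load("pics/side3.npz")
P=np.array([(263,343),(537,343),(248,351),(548,349)],float)/4+[160-.375,160-.375]
print([tostand(p).round(1).tolist() for p in onplane(s,P,75)])
E
```

```text
[[367.42077637 157.04840088]
 [529.62756348 143.53118896]
 [550.40002441 392.80010986]
 [388.1932373  406.31732178]]
[[70.1, -21.3, 120.0], [69.8, -116.8, 120.0], [-77.9, -115.3, 120.0], [-77.6, -20.9, 120.0]]
[[70.7, -18.5, 120.0], [70.3, -117.4, 120.0], [-77.8, -116.0, 120.0], [-76.4, -19.4, 120.0]] [ -3.29705383 -67.79973158 120.        ]
[[74.1, -18.1, 75.0], [-76.4, -18.0, 75.0], [81.7, -12.4, 75.0], [-82.6, -13.7, 75.0]]
```

The top view shows the box square inside the marks, with the pot at (502,103) untouched. It reads about 1–2 mm short in -y. I'll measure finely with the wrist camera straight above, on the way to the lever.

```bash
python3 -m creep '[{"tx":1,"ty":0,"tz":-0.02,"turn":0.001,"fingers":94},{"tx":1,"ty":0,"tz":-0.02,"turn":0.001,"fingers":94},{"tx":1,"ty":0,"tz":-0.02,"turn":0.001,"fingers":94},{"tx":1,"ty":0,"tz":-0.02,"turn":0.001,"fingers":94},{"tx":1,"ty":0,"tz":-0.02,"turn":0.001,"fingers":94}]'; python3 -c "
from h import *
go(0,-150,165,-np.pi/2)"
```

```text
clock: 9.75
eef_pos: [612.5, -96.7, 205.2]
eef_rot: [-1.567, -0.001, -1.497]
wrist_force: [0.4, 0.6, -0.3]
finger_gap: 94.1
t 9.75 at [ -9.7 -72.3 205.2] relyaw -1.5799 F [ 0.4  0.6 -0.3] gap 94.1 j [-0.22  0.46  1.31  0.    1.37 -0.29]
-> (0, -150, 165, -1.5707963267948966) tx,ty,tz,turn [0.3876 0.2013 0.0514] -0.0029
```

```bash
python3 -m creep '[{"tx":0.39,"ty":0.1,"tz":0.05,"turn":-0.003,"fingers":94},{"tx":0.39,"ty":0.2,"tz":0.05,"turn":-0.003,"fingers":94},{"tx":0.39,"ty":0.2,"tz":0.05,"turn":-0.003,"fingers":94},{"tx":0.39,"ty":0.2,"tz":0.05,"turn":-0.003,"fingers":94},{"tx":0.39,"ty":0.2,"tz":0.05,"turn":-0.003,"fingers":94}]'; python3 - <<'E'
from h import *
from cell import monitor,optics
go(0,-150,165,-np.pi/2)
s=monitor.read_state();c=optics.camera("wrist"); cv2.imwrite("pics/wrist4.png",c["frame"][:,:,::-1]); np.savez("pics/wrist4.npz",s_pos=s["eef_pos"],s_rot=s["eef_rot"],**c)
E
```

```text
clock: 10.25
eef_pos: [628.6, -173.2, 166.3]
eef_rot: [-1.566, -0.001, -1.487]
wrist_force: [0.0, -0.2, -0.1]
finger_gap: 93.9
t 10.25 at [   0.  -149.9  166.3] relyaw -1.5701 F [ 0.  -0.2 -0.1] gap 93.9 j [-0.33  0.56  1.25  0.    1.33 -0.41]
-> (0, -150, 165, -1.5707963267948966) tx,ty,tz,turn [ 0.0003  0.0066 -0.0001] 0.0002
```

View pics/wrist4.png

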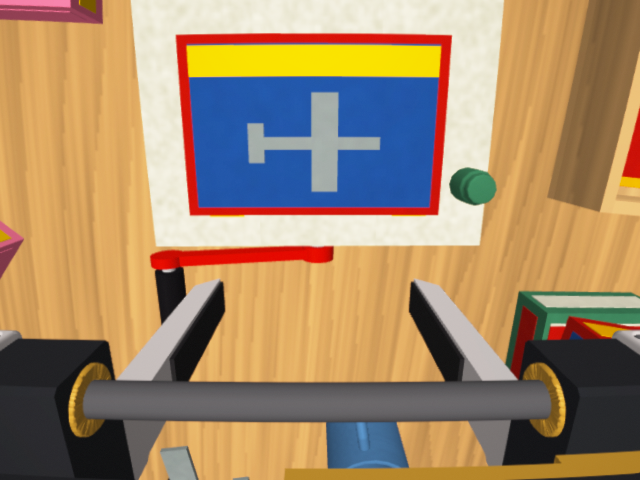

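```bash
python3 - <<'E'
from h import *
c=load("pics/wrist4.npz"); R,t=wristRT(c,dict(eef_pos=c["s_pos"],eef_rot=c["s_rot"]))
m=mask(c,(0,150,80),(10,255,255))|mask(c,(170,150,80),(180,255,255))|mask(c,(100,120,60),(130,255,255))|mask(c,(22,150,150),(34,255,255))
m[:28]=0;m[213:]=0;m[:,:170]=0;m[:,460:]=0   # cut yellow mark slivers
cols=np.where(m[60:200].any(0))[0]
pts=lambda rows:[ (np.where(m[r])[0].min(),np.where(m[r])[0].max()) for r in rows]
rr=[60,90,120,150,180,200]; print(pts(rr))
L=[(a-.5,r) for r,(a,b) in zip(rr,pts(rr))];Rr=[(b+.5,r) for r,(a,b) in zip(rr,pts(rr))]
S=lambda P,z:np.array([tostand(p) for p in onplane(c,P,z,R,t)]).round(1)[:,:2].tolist()
print("L",S(L,120));print("R",S(Rr,120))
g=c["frame"].astype(int)
for x in (230,300,400):print(x,[(y,g[y,x].tolist()) for y in list(range(31,39))+list(range(209,219))])
for y in (150,230):
    print(y,[(x,g[y,x].tolist()) for x in range(138,160,2)],[(x,g[y,x].tolist()) for x in range(478,496,2)])
print([(y,g[y,250].tolist()) for y in range(240,250)],[(y,g[y,440].tolist()) for y in range(240,250)])
E
```

```text
[(np.int64(178), np.int64(449)), (np.int64(180), np.int64(447)), (np.int64(182), np.int64(445)), (np.int64(185), np.int64(442)), (np.int64(187), np.int64(440)), (np.int64(189), np.int64(438))]
L [[-75.9, -31.7], [-76.0, -47.4], [-76.2, -63.4], [-75.8, -80.1], [-76.1, -97.3], [-75.9, -109.1]]
R [[73.1, -31.6], [73.2, -47.3], [73.3, -63.4], [72.9, -80.1], [73.1, -97.4], [72.9, -109.2]]
230 [(31, [241, 237, 221]), (32, [240, 235, 216]), (33, [233, 183, 160]), (34, [221, 71, 57]), (35, [216, 24, 14]), (36, [216, 19, 10]), (37, [216, 19, 9]), (38, [216, 20, 8]), (209, [215, 20, 7]), (210, [214, 18, 7]), (211, [215, 19, 7]), (212, [214, 19, 8]), (213, [214, 18, 5]), (214, [216, 41, 2]), (215, [235, 137, 4]), (216, [244, 211, 89]), (217, [244, 236, 185]), (218, [244, 241, 224])]
300 [(31, [244, 240, 227]), (32, [242, 232, 212]), (33, [231, 143, 122]), (34, [217, 42, 32]), (35, [215, 19, 7]), (36, [215, 20, 11]), (37, [214, 19, 6]), (38, [215, 21, 9]), (209, [213, 19, 5]), (210, [213, 19, 7]), (211, [213, 19, 6]), (212, [214, 20, 9]), (213, [214, 20, 9]), (214, [217, 66, 55]), (215, [233, 20
[... 1216 characters left out ...]
4, 241, 227])] [(478, [239, 236, 218]), (480, [232, 226, 198]), (482, [193, 146, 88]), (484, [201, 149, 86]), (486, [219, 165, 95]), (488, [221, 168, 96]), (490, [220, 167, 95]), (492, [222, 169, 95]), (494, [220, 167, 94])]
[(240, [240, 237, 222]), (241, [241, 238, 222]), (242, [242, 238, 223]), (243, [243, 240, 225]), (244, [244, 241, 226]), (245, [242, 235, 209]), (246, [234, 202, 151]), (247, [220, 123, 73]), (248, [206, 45, 21]), (249, [201, 14, 1])] [(240, [238, 235, 217]), (241, [240, 237, 221]), (242, [242, 239, 224]), (243, [243, 240, 225]), (244, [243, 239, 222]), (245, [236, 213, 167]), (246, [232, 182, 112]), (247, [231, 178, 102]), (248, [231, 178, 103]), (249, [232, 179, 103])]
```

```bash
python3 - <<'E'
from h import *
c=load("pics/wrist4.npz"); R,t=wristRT(c,dict(eef_pos=c["s_pos"],eef_rot=c["s_rot"]))
S=lambda P,z:np.array([tostand(p) for p in onplane(c,P,z,R,t)]).round(1)[:,:2].tolist()
print(S([(230,33.4),(300,33.1),(400,33.4),(230,214.6),(300,214.5),(400,214.5)],120))
print("deck",S([(144.8,150),(489.5,150),(153,230),(481,230),(250,246),(440,245.3)],75))
# pot, grip
print("grip",S([(173,296)],71),S([(160,290),(184,290)],60))
E
```

```text
[[-46.4, -18.7], [-8.7, -18.8], [45.1, -18.6], [-51.7, -118.0], [-9.7, -118.0], [50.3, -118.1]]
deck [[-118.7, -81.2], [120.9, -81.2], [-119.2, -138.3], [121.2, -138.6], [-48.5, -150.5], [91.6, -150.2]]
grip [[-111.3, -192.1]] [[-125.8, -191.7], [-106.2, -191.6]]
```

The wrist view (box corners 177,36 to 438,214; grip at 173,296; pot at 473,186) shows the box square. It is about 2 mm short in -y and 1.5–2 mm towards -x, so I'll nudge both. The +x nudge comes first, with closed fingers on the near end.

```bash
python3 -c "
from h import *
go(-115,-70,185,-np.pi/2)
go(-115,-70,88,-np.pi/2)"
```

```text
t 10.3 at [ 1.000e-01 -1.497e+02  1.666e+02] relyaw -1.5696 F [ 0.4 -0.8  0. ] gap 94.6 j [-0.32  0.56  1.25  0.    1.33 -0.41]
-> (-115, -70, 185, -1.5707963267948966) tx,ty,tz,turn [-0.3991 -0.0958 -0.5747] 0.0004
t 10.3 at [ 1.000e-01 -1.497e+02  1.666e+02] relyaw -1.5696 F [ 0.4 -0.8  0. ] gap 94.6 j [-0.32  0.56  1.25  0.    1.33 -0.41]
-> (-115, -70, 88, -1.5707963267948966) tx,ty,tz,turn [-0.3999  0.3892 -0.5772] 0.0004
```

```bash
python3 -m creep '[{"tx":0,"ty":-0.1,"tz":0,"turn":0,"fingers":0},{"tx":-0.4,"ty":-0.1,"tz":-0.57,"turn":0,"fingers":0},{"tx":-0.4,"ty":-0.1,"tz":-0.57,"turn":0,"fingers":0},{"tx":-0.4,"ty":-0.1,"tz":-0.57,"turn":0,"fingers":0},{"tx":-0.4,"ty":-0.1,"tz":-0.57,"turn":0,"fingers":0},{"tx":-0.4,"ty":0.15,"tz":-0.57,"turn":0,"fingers":0},{"tx":-0.4,"ty":0.38,"tz":-0.57,"turn":0,"fingers":0},{"tx":-0.4,"ty":0.38,"tz":-0.57,"turn":0,"fingers":0},{"tx":-0.4,"ty":0.38,"tz":-0.57,"turn":0,"fingers":0}]'; python3 - <<'E'
from h import *
from cell import monitor,optics
go(-87.5,-70,86,-np.pi/2)
s=monitor.read_state();c=optics.camera("wrist"); cv2.imwrite("pics/wrist5.png",c["frame"][:,:,::-1]); np.savez("pics/wrist5.npz",s_pos=s["eef_pos"],s_rot=s["eef_rot"],**c)
E
```

```text
clock: 11.2
eef_pos: [509.7, -102.8, 91.3]
eef_rot: [-1.565, -0.002, -1.486]
wrist_force: [0.2, 0.5, 1.1]
finger_gap: 25.2
t 11.2 at [-112.7  -69.9   91.3] relyaw -1.569 F [0.2 0.5 1.1] gap 25.2 j [-0.27  0.36  1.73  0.    1.05 -0.35]
-> (-87.5, -70, 86, -1.5707963267948966) tx,ty,tz,turn [0.0006 0.0274 0.1258] 0.0006
```

View pics/wrist5.png

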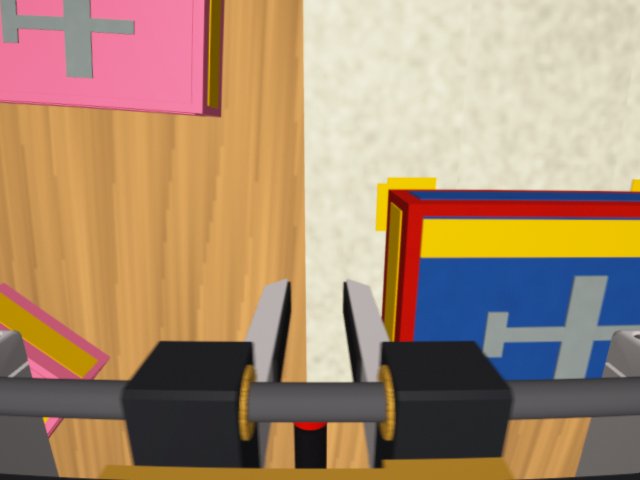

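```bash
python3 - <<'E'
from h import *
im=cv2.imread("pics/wrist5.png")[165:245,360:460]; cv2.imwrite("pics/w5c.png",cv2.resize(im,None,fx=7,fy=7,interpolation=0))
E
```

```text
(no output)
```

View pics/w5c.png

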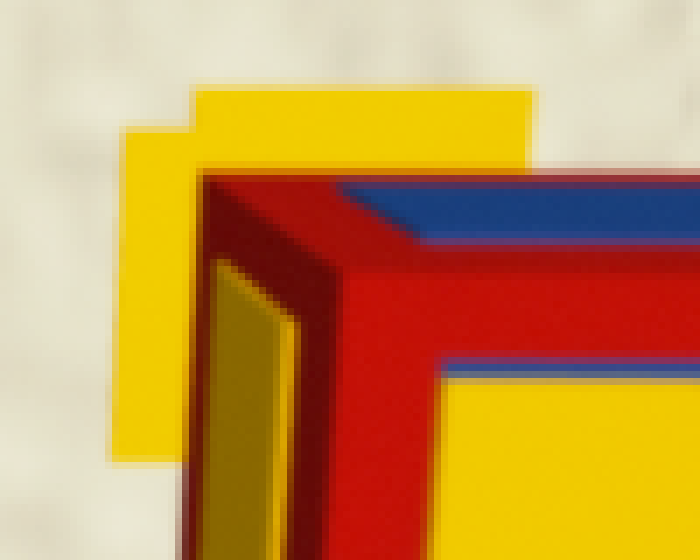

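```bash
python3 - <<'E'
from h import *
c=load("pics/wrist5.npz"); R,t=wristRT(c,dict(eef_pos=c["s_pos"],eef_rot=c["s_rot"]))
S=lambda P,z:np.array([tostand(p) for p in onplane(c,np.array(P,float)/7+[359.5,164.5],z,R,t)]).round(1)[:,:2].tolist()
print("mark outer L",S([(122,128),(110,462)],75),"horiz strip",S([(194,90),(532,90)],75))
print("box corner bottom",S([(200,176),(181,500),(600,176)],75))
print("deck edge",[tostand(p).round(1) for p in onplane(c,[(303.5,100),(305.5,250)],75,R,t)])
E
python3 - <<'E'
import cv2,numpy as np
im=cv2.imread("pics/top0.png")[150:232,315:377]; cv2.imwrite("pics/m.png",cv2.resize(im,None,fx=7,fy=7,interpolation=0))
E
```

```text
mark outer L [[-82.0, -15.6], [-81.9, -40.5]] horiz strip [[-76.9, -12.8], [-52.2, -12.7]]
box corner bottom [[-76.2, -19.1], [-76.4, -43.5], [-46.6, -18.9]]
deck edge [array([-119.1,   24.2,   75. ]), array([-118.5,  -51.2,   75. ])]
```

View pics/m.png

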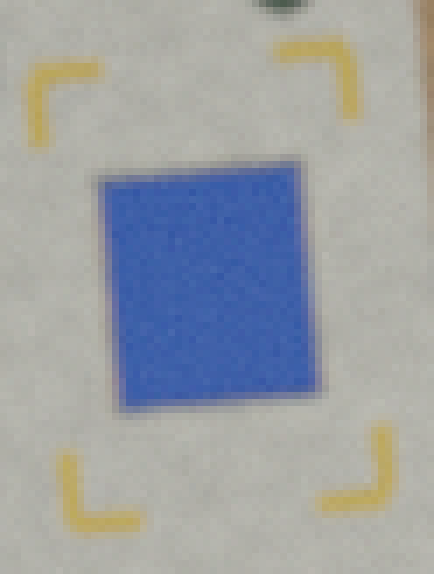

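The crop shows the box corner at about (200,176) against the mark's outer edges at (122,·) and (·,90). Margins are 5.8 mm in x and 6.3 mm in y, against a nominal 7 mm. The box therefore needs about +1.2 mm in x and -1 mm in y.

```bash
python3 -m creep '[{"tx":0,"ty":0.02,"tz":0,"turn":0,"fingers":0},{"tx":0,"ty":0.02,"tz":0,"turn":0,"fingers":0},{"tx":0,"ty":0.02,"tz":0,"turn":0,"fingers":0},{"tx":0,"ty":0.02,"tz":0.05,"turn":0,"fingers":0},{"tx":0,"ty":0.02,"tz":0.08,"turn":0,"fingers":0},{"tx":0,"ty":0.02,"tz":0.1,"turn":0,"fingers":0},{"tx":0,"ty":0.02,"tz":0.11,"turn":0,"fingers":0},{"tx":0,"ty":0.02,"tz":0.115,"turn":0,"fingers":0},{"tx":0,"ty":0.02,"tz":0.12,"turn":0,"fingers":0},{"tx":0,"ty":0.02,"tz":0.124,"turn":0,"fingers":0},{"tx":0,"ty":0.02,"tz":0.127,"turn":0,"fingers":0},{"tx":0,"ty":0.02,"tz":0.127,"turn":0,"fingers":0}]'; python3 - <<'E'
from h import *
from cell import monitor,optics
go(-87.5,-70,86,-np.pi/2)
s=monitor.read_state();c=optics.camera("wrist"); np.savez("pics/wrist6.npz",s_pos=s["eef_pos"],s_rot=s["eef_rot"],**c)
cv2.imwrite("pics/wrist6.png",c["frame"][:,:,::-1])
E
```

```text
clock: 12.45
eef_pos: [535.6, -101.0, 88.5]
eef_rot: [-1.563, -0.003, -1.486]
wrist_force: [-0.7, -0.5, -0.4]
finger_gap: 0.5
t 12.45 at [-86.7 -70.2  88.5] relyaw -1.5692 F [-0.7 -0.5 -0.4] gap 0.5 j [-0.25  0.41  1.66  0.    1.06 -0.34]
-> (-87.5, -70, 86, -1.5707963267948966) tx,ty,tz,turn [-0.0011  0.0124 -0.004 ] 0.0005
```

View pics/wrist6.png

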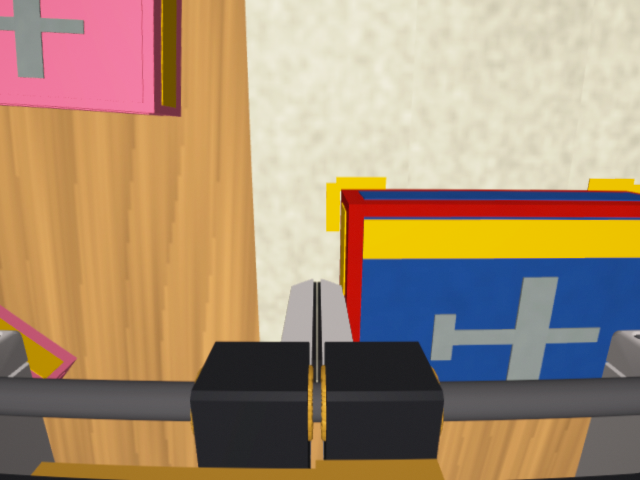

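```bash
python3 - <<'E'
from h import *
im=cv2.imread("pics/wrist6.png")[165:245,310:410]; cv2.imwrite("pics/w6c.png",cv2.resize(im,None,fx=7,fy=7,interpolation=0))
E
```

```text
(no output)
```

View pics/w6c.png

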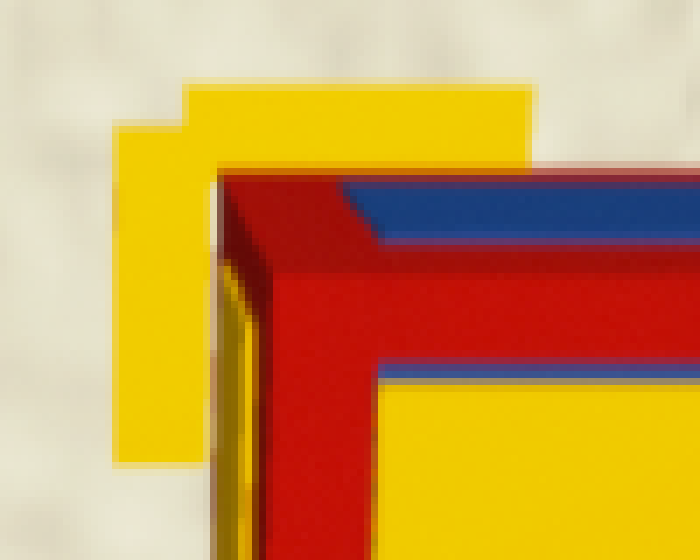

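x is now centred to about 0.4 mm (margin 7.4 mm against 7). y still needs about -0.8 mm. I'll back off, lift, and give the +y face the final two-finger push.

```bash
python3 -m creep '[{"tx":0,"ty":0,"tz":-0.1,"turn":0,"fingers":0},{"tx":0,"ty":-0.25,"tz":-0.1,"turn":0,"fingers":94},{"tx":0,"ty":-0.5,"tz":-0.1,"turn":0,"fingers":94},{"tx":-0.2,"ty":-0.5,"tz":0.1,"turn":0,"fingers":94},{"tx":-0.4,"ty":-0.5,"tz":0.3,"turn":0,"fingers":94},{"tx":-0.5,"ty":-0.5,"tz":0.43,"turn":0,"fingers":94},{"tx":-0.5,"ty":-0.5,"tz":0.43,"turn":0,"fingers":94},{"tx":-0.5,"ty":-0.3,"tz":0.43,"turn":0,"fingers":94},{"tx":-0.5,"ty":-0.1,"tz":0.43,"turn":0,"fingers":94},{"tx":-0.5,"ty":0.01,"tz":0.43,"turn":0,"fingers":94},{"tx":-0.5,"ty":0.01,"tz":0.43,"turn":0,"fingers":94},{"tx":-0.5,"ty":0.01,"tz":0.43,"turn":0,"fingers":94}]'; python3 -c "
from h import *
go(0,-9.3,86,-np.pi/2)"
```

```text
clock: 13.7
eef_pos: [613.1, 5.7, 87.9]
eef_rot: [-1.562, -0.003, -1.486]
wrist_force: [0.2, 0.6, 0.8]
finger_gap: 85.1
t 13.7 at [-0.6 29.6 87.9] relyaw -1.5694 F [0.2 0.6 0.8] gap 85.1 j [-0.05  0.55  1.46 -0.    1.13 -0.13]
-> (0, -9.3, 86, -1.5707963267948966) tx,ty,tz,turn [0.1946 0.0103 0.0029] 0.0005
```

```bash
python3 -m creep '[{"tx":0.05,"ty":0.01,"tz":0,"turn":0.0005,"fingers":94},{"tx":0.1,"ty":0.01,"tz":0,"turn":0.0005,"fingers":94},{"tx":0.14,"ty":0.01,"tz":0,"turn":0.0005,"fingers":94},{"tx":0.165,"ty":0.01,"tz":0,"turn":0.0005,"fingers":94},{"tx":0.18,"ty":0.01,"tz":0,"turn":0.0005,"fingers":94},{"tx":0.187,"ty":0.01,"tz":0,"turn":0.0005,"fingers":94},{"tx":0.191,"ty":0.01,"tz":0,"turn":0.0005,"fingers":94},{"tx":0.194,"ty":0.01,"tz":0,"turn":0.0005,"fingers":94},{"tx":0.194,"ty":0.01,"tz":0,"turn":0.0005,"fingers":94},{"tx":0.194,"ty":0.01,"tz":0,"turn":0.0005,"fingers":94}]'; python3 - <<'E'
from h import *
from cell import monitor,optics
go(0,-9.3,86,-np.pi/2)
c=optics.camera("side")
cv2.imwrite("pics/side7.png",cv2.resize(c["frame"][200:260,200:320,::-1],None,fx=6,fy=6,interpolation=2))
E
```

```text
clock: 14.7
eef_pos: [616.4, -32.8, 86.1]
eef_rot: [-1.562, -0.003, -1.488]
wrist_force: [-0.5, 1.9, 1.8]
finger_gap: 94.3
t 14.7 at [-0.5 -9.  86.1] relyaw -1.5708 F [-0.5  1.9  1.8] gap 94.3 j [-0.11  0.56  1.45 -0.    1.13 -0.19]
-> (0, -9.3, 86, -1.5707963267948966) tx,ty,tz,turn [0.0015 0.0005 0.0027] -0.0
```

View pics/side7.png

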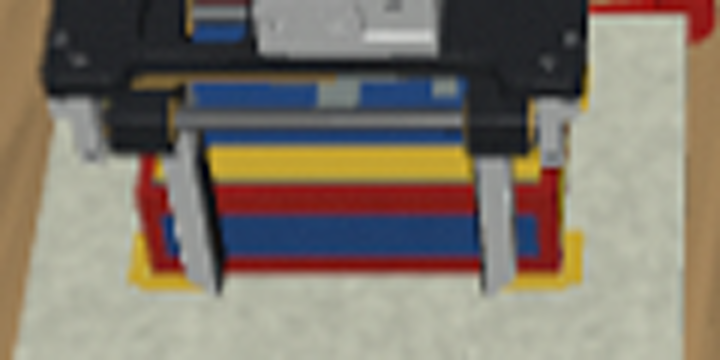

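The side crop shows equal margins left and right (130→152 and 561→583). I'll retreat, lift and check both +y marks with the wrist camera.

```bash
python3 -m creep '[{"tx":-0.15,"ty":0,"tz":0,"turn":0,"fingers":94},{"tx":-0.15,"ty":-0.2,"tz":0,"turn":0,"fingers":94},{"tx":-0.15,"ty":-0.4,"tz":0,"turn":0,"fingers":94},{"tx":-0.4,"ty":-0.5,"tz":0,"turn":0,"fingers":94},{"tx":-0.4,"ty":-0.5,"tz":0,"turn":0,"fingers":94},{"tx":-0.4,"ty":-0.5,"tz":0,"turn":0,"fingers":94}]'; python3 - <<'E'
from h import *
from cell import monitor,optics
go(-117,-200,200,-np.pi/2)
s=monitor.read_state();c=optics.camera("wrist"); np.savez("pics/wrist8.npz",s_pos=s["eef_pos"],s_rot=s["eef_rot"],**c)
cv2.imwrite("pics/wrist8.png",c["frame"][:,:,::-1])
c=optics.camera("top"); cv2.imwrite("pics/top8.png",cv2.resize(c["frame"][120:270,230:430,::-1],None,fx=4,fy=4))
E
```

```text
clock: 15.35
eef_pos: [608.8, 47.8, 186.0]
eef_rot: [-1.562, -0.003, -1.486]
wrist_force: [-0.0, -0.4, -0.1]
finger_gap: 94.2
t 15.35 at [ -1.4  72.  186. ] relyaw -1.569 F [-0.  -0.4 -0.1] gap 94.2 j [ 0.02  0.44  1.37 -0.    1.32 -0.06]
-> (-117, -200, 200, -1.5707963267948966) tx,ty,tz,turn [ 1.3591 -0.0714 -0.5796] 0.0006
```

View pics/wrist8.png

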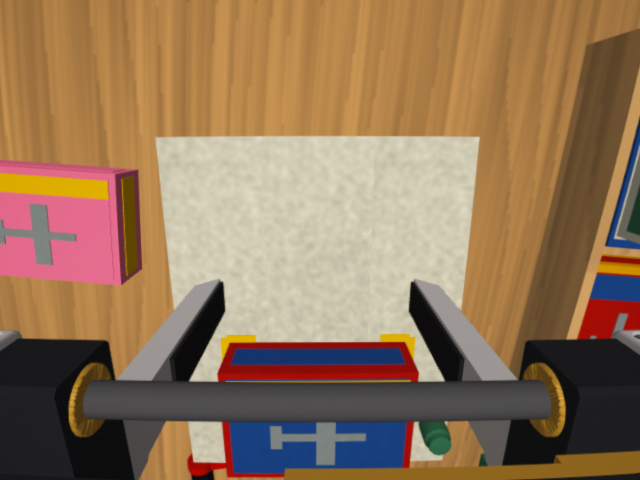

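View pics/top8.png

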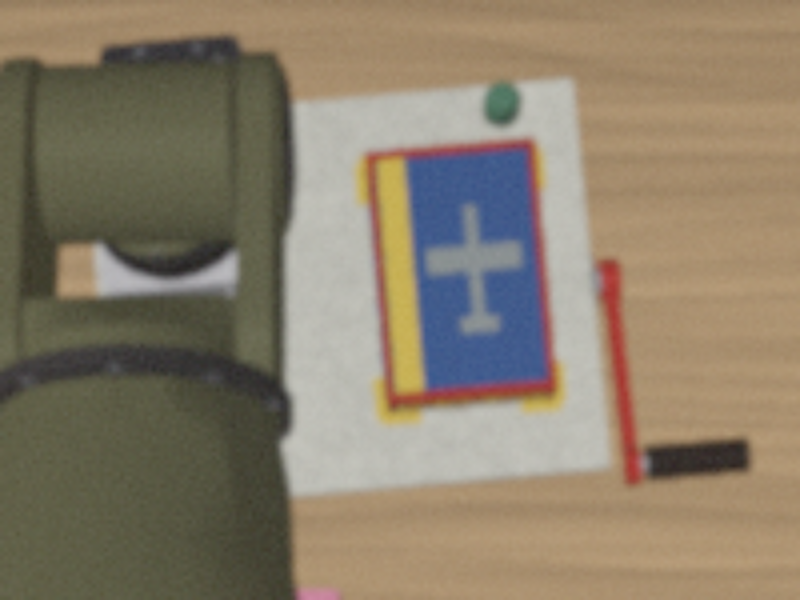

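The box sits between the marks in both views: wrist-view marks at (238,342) and (398,342), top-view box square, pot still at (502,103). On to the lever grip.

```bash
python3 -m creep '[{"tx":0.68,"ty":-0.1,"tz":-0.29,"turn":0,"fingers":60},{"tx":0.68,"ty":-0.1,"tz":-0.29,"turn":0,"fingers":60},{"tx":0.68,"ty":-0.1,"tz":-0.29,"turn":0,"fingers":60},{"tx":0.68,"ty":-0.1,"tz":-0.29,"turn":0,"fingers":60}]'; python3 -c "
from h import *
go(-117,-205,150,-np.pi/2)"
```

```text
clock: 15.85
eef_pos: [560.3, -99.5, 204.7]
eef_rot: [-1.564, -0.004, -1.494]
wrist_force: [0.7, -0.3, -0.2]
finger_gap: 65.2
t 15.85 at [-62.  -70.8 204.7] relyaw -1.5769 F [ 0.7 -0.3 -0.2] gap 65.2 j [-0.24  0.34  1.47 -0.    1.32 -0.32]
-> (-117, -205, 150, -1.5707963267948966) tx,ty,tz,turn [ 0.6718  0.2744 -0.2729] -0.002
```

```bash
python3 -m creep '[{"tx":0.67,"ty":0,"tz":-0.27,"turn":-0.002,"fingers":60},{"tx":0.67,"ty":0,"tz":-0.27,"turn":-0.002,"fingers":60},{"tx":0.67,"ty":0.1,"tz":-0.27,"turn":-0.002,"fingers":60},{"tx":0.67,"ty":0.27,"tz":-0.27,"turn":-0.002,"fingers":60},{"tx":0.67,"ty":0.27,"tz":-0.27,"turn":-0.002,"fingers":60},{"tx":0.67,"ty":0.27,"tz":-0.27,"turn":-0.002,"fingers":60}]'; python3 - <<'E'
from h import *
from cell import monitor,optics
go(-117,-205,41,-np.pi/2)
s=monitor.read_state();c=optics.camera("wrist"); np.savez("pics/wrist9.npz",s_pos=s["eef_pos"],s_rot=s["eef_rot"],**c)
cv2.imwrite("pics/wrist9.png",c["frame"][:,:,::-1])
E
```

```text
clock: 16.45
eef_pos: [517.1, -237.1, 150.8]
eef_rot: [-1.566, -0.003, -1.488]
wrist_force: [0.7, -0.2, 0.8]
finger_gap: 60.0
t 16.45 at [-116.5 -204.3  150.8] relyaw -1.5709 F [ 0.7 -0.2  0.8] gap 60.0 j [-0.49  0.39  1.54  0.    1.21 -0.58]
-> (-117, -205, 41, -1.5707963267948966) tx,ty,tz,turn [ 0.0018  0.549  -0.0056] -0.0
```

View pics/wrist9.png

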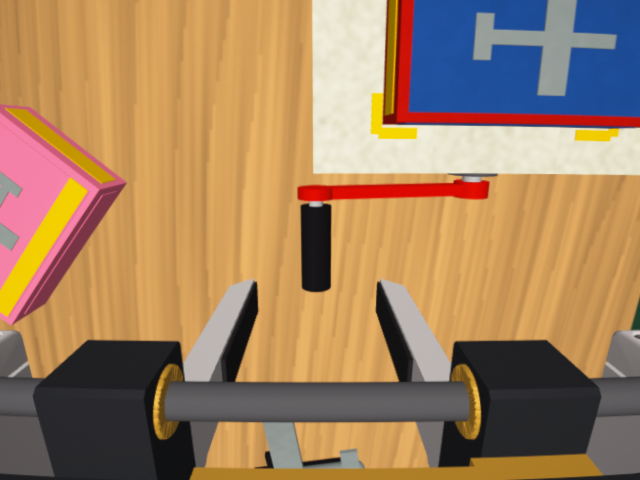

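```bash
python3 - <<'E'
from h import *
c=load("pics/wrist9.npz"); R,t=wristRT(c,dict(eef_pos=c["s_pos"],eef_rot=c["s_rot"]))
S=lambda P,z:np.array([tostand(p) for p in onplane(c,P,z,R,t)]).round(1)[:,:2].tolist()
print("grip",S([(316,205),(316,288)],65),S([(301.5,240),(330.5,240)],60))
print("bar tip, pivot",S([(315,193)],60),S([(471,189)],45))
print("mark -x-y corner outer",S([(371.5,133),(376,138)],75),"box",S([(386,122)],75),"boxtop",S([(397,124)],120))
E
```

```text
grip [[-116.4, -173.7], [-116.5, -236.0]] [[-127.0, -200.4], [-105.8, -200.4]]
bar tip, pivot [[-117.1, -166.0]] [[0.1, -165.0]]
mark -x-y corner outer [[-80.8, -125.1], [-77.7, -128.3]] box [[-71.7, -118.3]] boxtop [[-73.9, -120.8]]
```

The wrist view shows the grip between the fingers, ends at (316,205) and (316,288). Its centre is at stand (-116.4, -205), right under the tool. I'll descend and pinch.

```bash
python3 -m creep '[{"tx":0.003,"ty":0.2,"tz":0,"turn":0,"fingers":60},{"tx":0.003,"ty":0.4,"tz":0,"turn":0,"fingers":60},{"tx":0.003,"ty":0.5,"tz":0,"turn":0,"fingers":60},{"tx":0.003,"ty":0.549,"tz":0,"turn":0,"fingers":60},{"tx":0.003,"ty":0.549,"tz":0,"turn":0,"fingers":60},{"tx":0.003,"ty":0.549,"tz":0,"turn":0,"fingers":18},{"tx":0.003,"ty":0.549,"tz":0,"turn":0,"fingers":10},{"tx":0.003,"ty":0.549,"tz":0,"turn":0,"fingers":10},{"tx":0.003,"ty":0.549,"tz":0,"turn":0,"fingers":10},{"tx":0.003,"ty":0.549,"tz":0,"turn":0,"fingers":10},{"tx":0.003,"ty":0.549,"tz":0,"turn":0,"fingers":10},{"tx":0.003,"ty":0.549,"tz":0,"turn":0,"fingers":10},{"tx":0.003,"ty":0.549,"tz":0,"turn":0,"fingers":10}]' 30; python3 - <<'E'
from h import *
from cell import monitor,optics
go(-117,-205,41,-np.pi/2)
c=optics.camera("side")
cv2.imwrite("pics/side10.png",cv2.resize(c["frame"][130:330,180:380,::-1],None,fx=3,fy=3,interpolation=2))
E
```

```text
clock: 17.8
eef_pos: [517.0, -238.1, 41.7]
eef_rot: [-1.567, -0.003, -1.487]
wrist_force: [-9.8, -2.1, 2.0]
finger_gap: 21.3
t 17.8 at [-116.6 -205.3   41.7] relyaw -1.5701 F [-9.8 -2.1  2. ] gap 21.3 j [-0.5   0.52  1.62 -0.    1.   -0.58]
-> (-117, -205, 41, -1.5707963267948966) tx,ty,tz,turn [-0.0016  0.0033 -0.0021] 0.0002
```

View pics/side10.png

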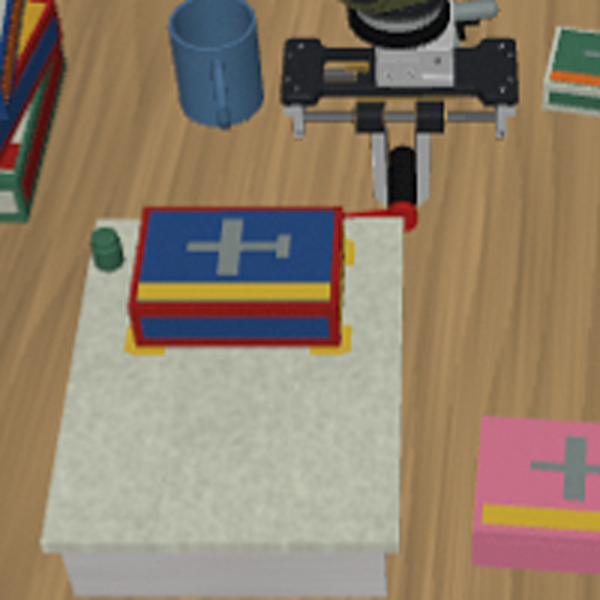

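Pinched: the gap is 21.3 mm, and the side view shows the fingers on the black grip at crop (402,175). Now the first half of the arc.

```bash
python3 -m creep '[{"tx":0,"ty":-0.038,"tz":0.006,"turn":0,"fingers":10},{"tx":0,"ty":-0.076,"tz":0.0165,"turn":0,"fingers":10},{"tx":0,"ty":-0.118,"tz":0.031,"turn":0,"fingers":10},{"tx":0,"ty":-0.16,"tz":0.049,"turn":0,"fingers":10},{"tx":0,"ty":-0.199,"tz":0.0705,"turn":0,"fingers":10},{"tx":0,"ty":-0.2375,"tz":0.0945,"turn":0,"fingers":10},{"tx":0,"ty":-0.2735,"tz":0.121,"turn":0,"fingers":10},{"tx":0,"ty":-0.3075,"tz":0.1505,"turn":0,"fingers":10},{"tx":0,"ty":-0.339,"tz":0.1825,"turn":0,"fingers":10},{"tx":0,"ty":-0.3685,"tz":0.2165,"turn":0,"fingers":10},{"tx":0,"ty":-0.3685,"tz":0.2165,"turn":0,"fingers":10},{"tx":0,"ty":-0.3685,"tz":0.2165,"turn":0,"fingers":10}]'; python3 - <<'E'
from h import *
from cell import monitor,optics
go(1,-205,141,-np.pi/2)
c=optics.camera("side")
cv2.imwrite("pics/side11.png",cv2.resize(c["frame"][130:330,180:380,::-1],None,fx=3,fy=3,interpolation=2))
E
```

```text
clock: 19.05
eef_pos: [559.9, -234.3, 115.4]
eef_rot: [-1.568, -0.003, -1.487]
wrist_force: [2.7, -2.9, -8.6]
finger_gap: 21.5
t 19.05 at [ -73.5 -205.1  115.4] relyaw -1.57 F [ 2.7 -2.9 -8.6] gap 21.5 j [-0.46  0.51  1.45 -0.    1.18 -0.54]
-> (1, -205, 141, -1.5707963267948966) tx,ty,tz,turn [ 3.00e-04 -1.27e-01  3.73e-01] 0.0002
```

View pics/side11.png

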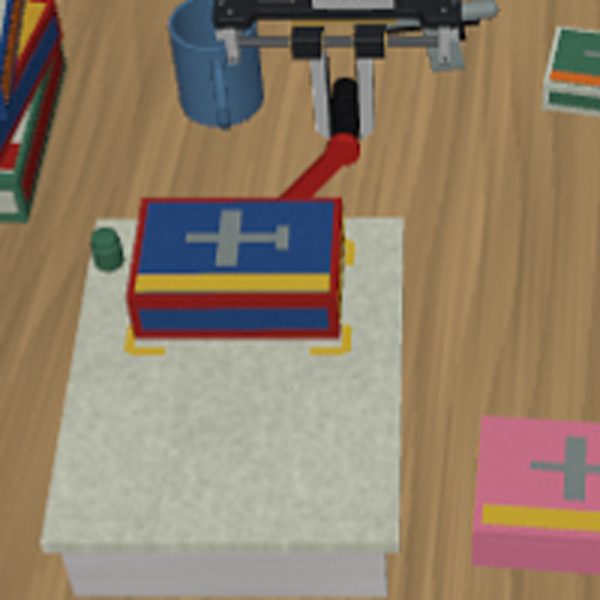

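```bash
python3 -m creep '[{"tx":0,"ty":-0.0265,"tz":0.036,"turn":0,"fingers":10},{"tx":0,"ty":-0.0505,"tz":0.0745,"turn":0,"fingers":10},{"tx":0,"ty":-0.0715,"tz":0.1145,"turn":0,"fingers":10},{"tx":0,"ty":-0.089,"tz":0.1555,"turn":0,"fingers":10},{"tx":0,"ty":-0.103,"tz":0.198,"turn":0,"fingers":10},{"tx":0,"ty":-0.114,"tz":0.2415,"turn":0,"fingers":10},{"tx":0,"ty":-0.122,"tz":0.286,"turn":0,"fingers":10},{"tx":0,"ty":-0.127,"tz":0.3305,"turn":0,"fingers":10},{"tx":0,"ty":-0.1285,"tz":0.36,"turn":0,"fingers":10},{"tx":0,"ty":-0.1285,"tz":0.374,"turn":0,"fingers":10},{"tx":0,"ty":-0.1285,"tz":0.374,"turn":0,"fingers":10},{"tx":0,"ty":-0.1285,"tz":0.374,"turn":0,"fingers":10},{"tx":0,"ty":-0.1285,"tz":0.374,"turn":0,"fingers":10}]'; python3 - <<'E'
from h import *
from cell import monitor,optics
go(1,-205,141,-np.pi/2)
c=optics.camera("side"); np.savez("pics/side12.npz",**c)
cv2.imwrite("pics/side12.png",cv2.resize(c["frame"][100:280,180:380,::-1],None,fx=3,fy=3,interpolation=2))
s=monitor.read_state();c=optics.camera("wrist"); np.savez("pics/wrist12.npz",s_pos=s["eef_pos"],s_rot=s["eef_rot"],**c)
cv2.imwrite("pics/wrist12.png",c["frame"][:,:,::-1])
c=optics.camera("top"); np.savez("pics/top12.npz",**c);cv2.imwrite("pics/top12.png",cv2.resize(c["frame"][120:270,230:430,::-1],None,fx=4,fy=4))
E
```

```text
clock: 20.4
eef_pos: [634.2, -227.9, 141.6]
eef_rot: [-1.568, -0.003, -1.487]
wrist_force: [-3.5, -0.9, 2.1]
finger_gap: 21.4
t 20.4 at [   1.  -204.9  141.6] relyaw -1.5702 F [-3.5 -0.9  2.1] gap 21.4 j [-0.4   0.63  1.2  -0.    1.31 -0.48]
-> (1, -205, 141, -1.5707963267948966) tx,ty,tz,turn [0.0004 0.0028 0.0002] 0.0002
```

View pics/side12.png

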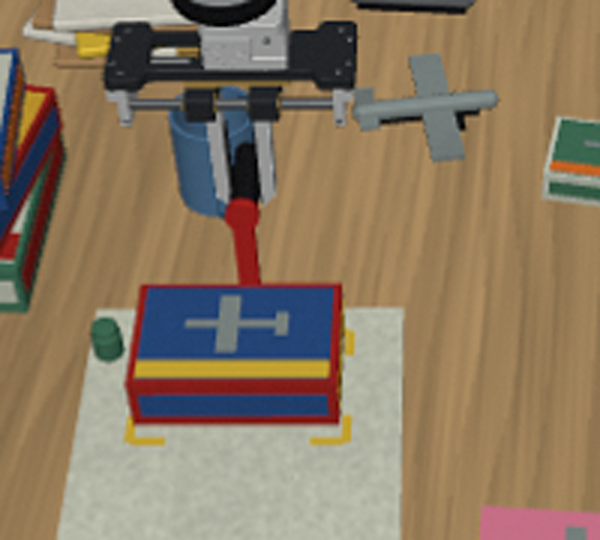

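View pics/wrist12.png

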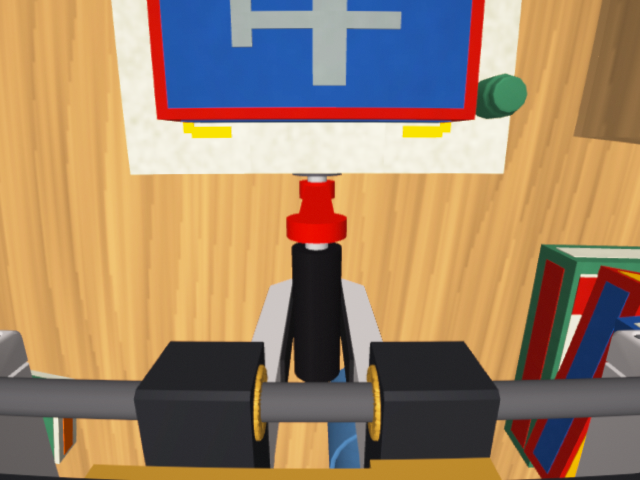

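View pics/top12.png

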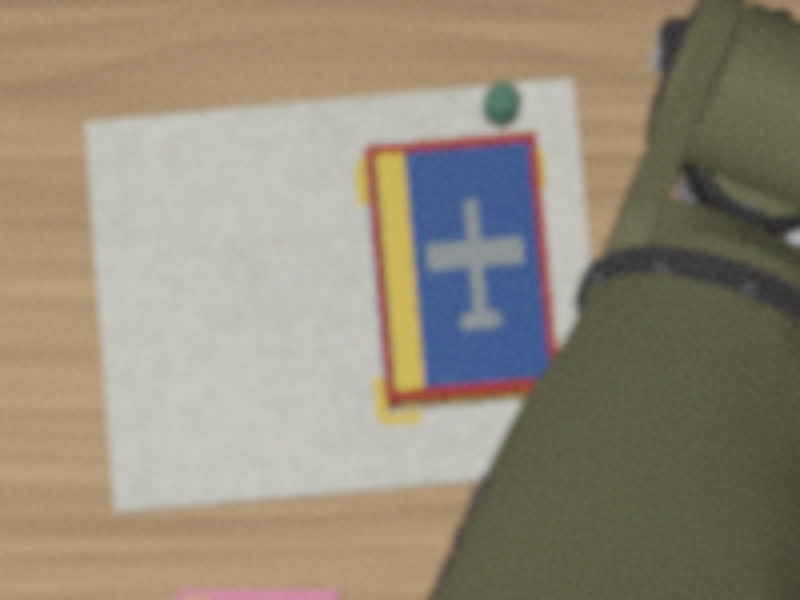

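```bash
python3 - <<'E'
from h import *
def med(f,pts):
    c=load(f); out=[]
    for (u,v) in pts:
        d=np.median(c["range_z"][v-2:v+3,u-2:u+3]); p=ray(c,[(u,v)])[0]*d; out.append(tostand(c["R"].T@(p-c["t"])).round(1).tolist())
    return out
for f in("pics/top3.npz","pics/top12.npz"): print(f,med(f,[(340,165),(358,165),(343,208),(340,200),(300,200)]))
c=load("pics/wrist12.npz"); R,t=wristRT(c,dict(eef_pos=c["s_pos"],eef_rot=c["s_rot"]))
S=lambda P,z:np.array([tostand(p) for p in onplane(c,P,z,R,t)]).round(1)[:,:2].tolist()
print("box -y edge top",S([(158,108),(476,108)],133),"tip/pivot",S([(316.5,228)],165),S([(317,190)],45))
from cell import monitor; go(1,-205,141)
E
```

```text
pics/top3.npz [[52.4, -62.5, 121.3], [48.4, -104.3, 122.4], [-49.3, -60.5, 121.2], [-30.2, -55.2, 122.1], [-14.2, 39.8, 75.4]]
pics/top12.npz [[49.3, -61.9, 134.5], [45.3, -103.2, 136.1], [-51.3, -59.9, 134.9], [-32.2, -54.7, 134.6], [-14.3, 39.7, 76.2]]
box -y edge top [[-73.3, -114.5], [75.8, -114.5]] tip/pivot [[0.8, -164.7]] [[1.5, -165.3]]
t 20.55 at [   1.  -204.9  141.6] relyaw -1.5702 F [-3.3  0.2  3.2] gap 21.1 j [-0.4   0.63  1.2  -0.    1.31 -0.48]
-> (1, -205, 141, None) tx,ty,tz,turn [ 0.0003  0.0028 -0.0002] 0
```

The box is up 13 mm and level (top depths 134.5–136 mm against 121–122 mm before). The lever tip sits over its pivot, x 0.8 against 1.5 mm. Handing in.

```bash
python3 -c "
from cell import manip,monitor
print(manip.sign_off()); print(monitor.read_state()['finger_gap'])"
```

```text
the job is handed in; nothing more can be done
None
the job is handed in; nothing more can be done
```

I pushed the kit box into the yellow marks, swung the cam lever upright, and handed the job in at about 20.6 s with the black grip still pinched.

- **Box placing:** I used a far-end push, two-finger pushes on the left side, and a 1–2 mm nudge on the near end. The box then sat square, with equal x margins to the marks in the last side view before the lift. I did not measure y again after the final nudge; the views afterwards looked centred.
- **Lift:** The box top rose about 13 mm by the depth readings (121–122 mm to 134.5–136 mm), roughly level.
- **Lever:** The wrist view showed its tip over its pivot to within about 1 mm. The grip was held with a 21 mm finger gap, and the wrist force was about 3–5 N, roughly the spring's pull.
- **Other things:** The paint pot stayed where it was, and nothing else was seen to move.
- **Disagreements:** The cameras differed by 1–2 mm on the box's position, so I trusted the close wrist view of the marks. That view put the box about 0.4 mm too far in +x before the last push.

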